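# Load the slide tray into the scanner and lock it

## Robot

A 6-joint arm with a two-finger parallel gripper is mounted at the origin on the work surface. World frame = base frame: x ahead of the robot, y to its left, z up, the work surface at z = 0. Lengths are in m, angles in rad, forces in N, time in s.
With the tool pointing down it reaches from about 0.275 to 0.875 m from the base axis. Payload 12.5 kg.
Tool frame: the origin (TCP) lies between the finger pads; the fingertips stand 11 mm ahead of it and the grasp point (between the pads) lies 8 mm behind it (r.tip_reach is the distance from the TCP to the fingertips, in m); z points along the fingers, y is the line along which they close (so a half turn about z gives the same grasp; the last joint's range is limited). The gripper opens to 85 mm and grips with 20 to 120 N. Pads are 22 mm wide; open, the fingers measure 114 mm over their backs; the gripper's body (76 mm by 85 mm) begins 54 mm behind the grasp point. The pads swing forward as they close: fully open they stand 13 mm farther back than shut.
Start: joints at [-1.248, 0.351, 1.652, -0, 1.139, -0.085], TCP at [0.218, -0.505, 0.242] pointing down, gripper open.
Joint ranges: [-2.75, 2.75], [-0.79, 2.1], [0.01, 2.65], [-1.57, 4.71], [0.07, 3.14], [-2.87, 2.87]. Speed limits (rad/s): [2.22, 2.22, 2.79, 3.14, 3.14, 3.14].

## Interface

Orientations are given as a 3x3 rotation matrix whose columns are the frame's x, y, z axes.
In Python, from rig import r gives the robot as it stands.
- The arm moves only by the tool jog_arm, never from a script. Its argument "moves" is a list of rows, each a list of 7 numbers: the turn, a rotation vector about the tool's x, y, z in rad, then the shift along the tool's x, y, z in m, then the finger opening in m, from 0 to 0.0854. In form: [[ax, ay, az, x, y, z, jaw], ...]. A call has 1 to 20 rows; each row shifts and turns the commanded pose from where the row before left it, along the tool's axes as they then stand; what a row does not reach is not made up. A row lasts 1/10 s, in which the tool goes at most 50 mm and 8.59 degrees, less where a joint would pass 70% of its speed; a pose out of reach is approached as far as the arm can. A call is refused whole if a number of a shift passes 0.05 or a number of a turn 0.15, either way. A call with a gripper value outside its range is refused whole. The fingers move at their own pace and stop on an object; "grip_force" is the grip in N (left out, the last holds). Time passes only in rows, so rows that do not move let the fingers close. It gives the time, the measured TCP pose, the force, the opening and the grip force at its end, in the units of the state.
- r.state(): the state, without advancing time (a new reading comes with each control period).
- r.get_image(name): name is "scene" or "top" or "wrist"; returns a dict with "pixels" (400x640x3 uint8, red, green, blue), "fx", "fy", "cx", "cy" (pixels), "dist_coeffs" ([k1, k2, p1, p2, k3] as OpenCV has them; the pictures are not rectified), "R" (3x3) and "t" (3): a world point X has camera coordinates R X + t. Camera axes: x right, y down, z forward; pixel columns grow to the right and rows downward; lengths in m; the calibration is good to about 2 mm. A picture is of the moment at which its call begins. There is no depth.
- r.job_done(): hands the job in; it is judged then, once.
Trained networks look in a picture, given as the dict that the camera call returned (one of the last four; its "shot" number tells which), for a name from the list of things; names that differ only in an ending like _2 or _b are one class to them, and where a whole thing is asked for, a point or a joint stands for the part that bears it (a point fixed in the world has none). Each returns a list of dicts, best first, with "conf" (0 to 1); they miss things now and then, are a little off and sometimes report something else, mostly with a low value. They report only what shows in the picture. A call takes as long as a camera call. They do not tell look-alikes from the thing itself.
- r.outline_of(picture, name): "region" (400x640 bool, what is visible of it).
- r.place_of(picture, name): "position" ([x, y, z] in m, in world coordinates, good to about 4 mm: a listed point, or the origin of a listed thing).
The state is a dict: "clock": time; "qpos": joint angles; "qd": joint speeds; "joint_torque": joint torques, N m; "tcp_pos": TCP position; "tool_rot": TCP orientation; "wrist_force": force on the tool from outside, world axes, zero at the start; "ft_torque": the same for the moment, N m; "grip_width": finger opening in m; "gripper_force": force on a finger pad.
Only numpy, scipy, OpenCV 4.12 (cv2) and the standard library are available. Lean on these libraries where they do the work, as an engineer would, in place of code of your own. Each camera call takes 0.05 s, during which the arm holds its last target. There are 200 camera calls.

## Task

Load the wider of the two slide trays into the scanner: slide it, slides up and fin outside, into the bay until it is fully home against the stop, then throw the locking lever on the scanner all the way over, away from the bay's opening. Leave the tray in place and leave the narrow tray, the pump bottle and the tube rack where they stand.

Things in the scene. Friction and masses are not known exactly. Their poses are not given: they have to be found in the camera images.
- wide_tray: Tray to load: flat aluminium slab 160 long (x) x 84 wide (y) x 8 thick, three glass slides across its top. Origin: centre of its underside; x to its front end (enters the bay), z up. A grey upright fin across it, centred at x = -62: 10 thick (x), 50 wide (y), top 49 above the underside; pinch it from above, fingers closing along x. About 0.2 kg. Starts on the desk left or right of the scanner.
- narrow_tray: A similar tray that must stay where it is: 160 long, only 56 wide, 8 thick, two slides lying lengthwise; same fin, origin and axes. It starts on the other side of the scanner.
- scanner: White slide scanner, fixed: body 150 deep (x) x 240 wide x 75 high. Origin on the desk below the middle of its front face; x points into it, z up. Before the face (x -78 to 0) an aluminium ledge 126 wide, top 25 above the desk, level with the bay's floor. On it two dark guides, 12 high, 6 thick, 88 apart from x = -36 to the face, flaring to 98 apart at x = -75.
- bay_mouth (a point): Centre of the bay's floor at the front face, 25 above the desk, axes as the scanner's. The bay is a slot 88 wide, 12 high, 80 deep from the face to its stop. When the tray is home its origin lies on this point: half of it is inside and the fin stands 62 before the face.
- lock (a joint): Locking lever on the scanner's deck at scanner x = 55, y = -85 (right of the bay seen from the robot): a black stick 80 long on a small block. Angle in rad: 0 leans forward (towards scanner -x), 1.0 leans fully back (+x, locked). Stays where it is left; starts at 0 to 0.2.
- lock_tip (a point): Tip of the locking lever.
- pump_bottle: White pump bottle, 68 across, 170 high, standing on the desk; origin: centre of its underside. Leave it.
- tube_rack: White rack of capped tubes, 100 (x) x 160 (y) x 90 high, standing on the desk; origin: centre of its underside. Leave it.
Mind the look-alikes: they are no part of the job. Leave any black look-alike of the wide_tray alone.

How it is judged:
On the way:
1. the wide tray is fully home in the bay while the lever is not yet thrown (x of wide_tray in the frame of bay_mouth between -0.004 and 0.004 m and y of wide_tray in the frame of bay_mouth between -0.004 and 0.004 m and z of wide_tray in the frame of bay_mouth between -0.003 and 0.005 m and angle between wide_tray's own z axis and vertical below 0.06 rad and angle between the x axis of wide_tray and the x axis of bay_mouth, either way round below 0.06 rad and value of joint lock below 0.6 rad), for 0.2 s.
At the end, for the whole second after the job is handed in: The wide tray lies in the bay, its origin within 4 mm of the bay mouth point along and across the bay, -3 to +5 mm in height, level and aligned within 0.06 rad, at rest; the lever stands beyond 0.85 rad; the narrow tray, pump bottle and tube rack are within 20 mm of where they started (x of wide_tray in the frame of bay_mouth between -0.004 and 0.004 m and y of wide_tray in the frame of bay_mouth between -0.004 and 0.004 m and z of wide_tray in the frame of bay_mouth between -0.003 and 0.005 m and angle between wide_tray's own z axis and vertical below 0.06 rad and angle between the x axis of wide_tray and the x axis of bay_mouth, either way round below 0.06 rad and value of joint lock above 0.85 rad and linear speed of wide_tray below 0.01 m/s and distance of each of narrow_tray, pump_bottle, tube_rack from where it was at the start of the episode below 0.02 m); the robot touches nothing.
It fails at once if the narrow tray, the pump bottle or the tube rack is shifted by more than 20 mm or tipped (distance of any of narrow_tray, pump_bottle, tube_rack from where it was at the start of the episode above 0.02 m or angle between any of narrow_tray, pump_bottle, tube_rack's own z axis and vertical above 0.35 rad).
It also fails if it takes over 54 s, if anything falls off the work surface, if the arm or the gripper's body presses on something with over 40 N, if the wrist force passes 120 N, or if a joint passes its speed limit or range.

## Working session

There is one attempt and no reset: what is moved stays moved. The work goes in short steps, Python scripts to look and compute and a tool call to move; the robot and the scene stay as the last step left them, time stands still between calls to the robot, and variables do not carry over. Pictures are saved under pics/ and viewed, at most 10 in all, crops included, and the job is handed in when it is done.

Besides the shell and the picture viewer there is one more tool, called in YAML: its name, and indented under it one key for each argument. jog_arm: Moves the arm, as the interface text tells. Its arguments: {"type":"object","properties":{"moves":{"type":"array","items":{"type":"array","items":{"type":"number"}}},"grip_force":{"type":"number"}},"required":["moves"]}

```bash
mkdir -p pics; cat > h.py <<'E'
from rig import r
import numpy as np, cv2
def K(p): return np.array([[p["fx"],0,p["cx"]],[0,p["fy"],p["cy"]],[0,0,1.]])
def ray(p,uv,z):
    n=cv2.undistortPoints(np.array(uv,float).reshape(-1,1,2),K(p),np.array(p["dist_coeffs"])).reshape(-1,2)
    R=np.array(p["R"]);t=np.array(p["t"]);c=-R.T@t
    d=np.c_[n,np.ones(len(n))]@R
    return c+d*((z-c[2])/d[:,2])[:,None]
def proj(p,X):
    return cv2.projectPoints(np.array(X,float).reshape(-1,1,3),cv2.Rodrigues(np.array(p["R"]))[0],np.array(p["t"]),K(p),np.array(p["dist_coeffs"]))[0].reshape(-1,2)
def save(p,n): cv2.imwrite("pics/"+n,cv2.cvtColor(p["pixels"],cv2.COLOR_RGB2BGR))
E
python3 - <<'E'
from h import *
np.set_printoptions(precision=4,suppress=True)
for c in ("top","scene"):
    p=r.get_image(c); save(p,c+"0.png")
    for n in ("wide_tray","narrow_tray","scanner","bay_mouth","lock_tip","pump_bottle","tube_rack"):
        print(c,n,[(np.array(d["position"]).round(4),round(d["conf"],2)) for d in r.place_of(p,n)])
s=r.state();print(s["clock"],s["tcp_pos"],s["tool_rot"],s["grip_width"])
E
```

```text
top wide_tray [(array([ 0.473 , -0.3001, -0.0003]), 0.77), (array([ 0.2564, -0.2694, -0.0031]), 0.7), (array([ 0.4429, -0.4958, -0.0039]), 0.6)]
top narrow_tray [(array([0.4768, 0.3116, 0.0008]), 0.91)]
top scanner [(array([ 0.5842,  0.0498, -0.    ]), 0.83), (array([0.5863, 0.0538, 0.0263]), 0.52)]
top bay_mouth []
top lock_tip [(array([ 0.5912, -0.037 ,  0.1702]), 0.58), (array([ 0.6414, -0.3837, -0.0016]), 0.51)]
top pump_bottle [(array([ 0.6432, -0.3807, -0.0021]), 0.62)]
top tube_rack [(array([ 0.6877,  0.3838, -0.0008]), 0.76)]
scene wide_tray [(array([ 0.256 , -0.2654, -0.001 ]), 0.75), (array([ 0.4723, -0.2997,  0.0041]), 0.61), (array([ 0.4394, -0.496 , -0.0005]), 0.58)]
scene narrow_tray [(array([ 0.4754,  0.3119, -0.0009]), 0.87)]
scene scanner [(array([ 0.5847,  0.0536, -0.0006]), 0.79), (array([ 0.4771,  0.3123, -0.0014]), 0.23)]
scene bay_mouth [(array([0.5878, 0.052 , 0.0278]), 0.95), (array([0.6907, 0.3875, 0.0025]), 0.73)]
scene lock_tip [(array([ 0.594 , -0.0346,  0.1688]), 0.57)]
scene pump_bottle [(array([ 0.6414, -0.3803,  0.0021]), 0.78)]
scene tube_rack [(array([0.6913, 0.3856, 0.0015]), 0.56)]
0.8 [ 0.2181 -0.5049  0.2423] [[ 0.918   0.3966  0.    ]
 [ 0.3966 -0.918  -0.0001]
 [-0.      0.0001 -1.    ]] 0.08515351603425138
```

View pics/top0.png

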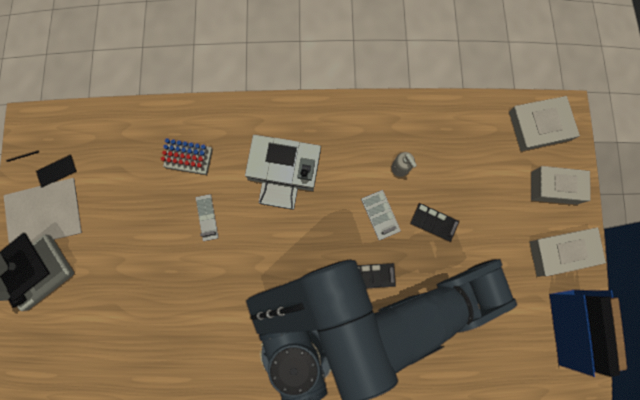

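View pics/scene0.png

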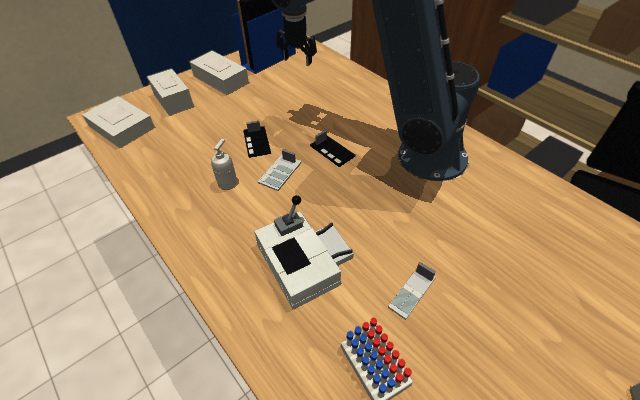

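The top view shows the aluminium wide tray at about (380,215), with its fin at the near right end (388,232). Black look-alikes are at (435,222) and (375,275), the narrow tray is at (206,217), and the scanner is at (283,165) with its ledge towards the robot. Next I'll fit pose by silhouette.

```bash
cat >> h.py <<'E'
from scipy.optimize import minimize
def box(x0,x1,y0,y1,z0,z1): return np.array([[x,y,z] for x in(x0,x1) for y in(y0,y1) for z in(z0,z1)])
TRAY=[box(-.08,.08,-.042,.042,0,.008),box(-.067,-.057,-.025,.025,.008,.049)]
SCAN=[box(0,.15,-.12,.12,0,.075),box(-.078,0,-.063,.063,0,.025)]
def place(X,q,z=0):
    c,s=np.cos(q[2]),np.sin(q[2]); return X@np.array([[c,-s,0],[s,c,0],[0,0,1]]).T+[q[0],q[1],z]
def sil(p,parts,q,z=0):
    m=np.zeros((400,640),np.uint8)
    for b in parts:
        uv=cv2.convexHull(proj(p,place(b,q,z)).astype(np.float32))
        cv2.fillConvexPoly(m,np.round(uv*16).astype(np.int32),255,cv2.LINE_AA,4)
    return m/255.
def fit(views,parts,q0,z=0,fixed=None):
    def f(q):
        e=0
        for p,reg in views:
            m=sil(p,parts,q,z); e+=1-np.minimum(m,reg).sum()/np.maximum(m,reg).sum()
        return e
    best=None
    for dy in (-.2,0,.2):
        a=np.array(q0)+[0,0,dy]
        o=minimize(f,a,method="Nelder-Mead",options=dict(initial_simplex=[a,a+[.01,0,0],a+[0,.01,0],a+[0,0,.1]],xatol=1e-4,fatol=1e-5))
        if best is None or o.fun<best.fun: best=o
    return best.x,best.fun/len(views)
def region(p,n,near):
    """outline whose silhouette holds the projected point near"""
    u,v=proj(p,near)[0].astype(int)
    for d in r.outline_of(p,n):
        if 0<=v<400 and 0<=u<640 and d["region"][max(v-3,0):v+4,max(u-3,0):u+4].any(): return d["region"].astype(float)
E
python3 - <<'E'
from h import *
np.set_printoptions(precision=4,suppress=True)
P=[r.get_image(c) for c in("top","scene")]
for n,parts,q0 in(("wide_tray",TRAY,[.473,-.3,.3]),("scanner",SCAN,[.586,.052,-.1])):
    V=[(p,region(p,n,[q0[0]+.02,q0[1],.01 if n[0]=="w" else .07])) for p in P]
    V=[v for v in V if v[1] is not None]
    for W in [V]+[[v] for v in V]: print(n,len(W),*fit(W,parts,q0))
E
```

```text
wide_tray 2 [ 0.4717 -0.3039  0.3548] 0.10480691274994852
wide_tray 1 [ 0.4705 -0.3039  0.3633] 0.0767624649916181
wide_tray 1 [ 0.4736 -0.3059  0.3501] 0.12801788615270782
scanner 2 [ 0.5851  0.0503 -0.19  ] 0.05364135079553023
scanner 1 [ 0.5841  0.0516 -0.192 ] 0.03522748908940909
scanner 1 [ 0.5856  0.048  -0.1834] 0.06606996698307621
```

jog_arm:
  moves:
    - [0, 0, 0, 0.0313, -0.0109, 0, 0.0854]
    - [0, 0, 0, 0.0313, -0.0109, 0, 0.0854]
    - [0, 0, 0, 0.0313, -0.0109, 0, 0.0854]
    - [0, 0, 0, 0.0313, -0.0109, 0, 0.0854]
    - [0, 0, 0, 0.0313, -0.0109, 0, 0.0854]
    - [0, 0, 0, 0.0313, -0.0109, 0, 0.0854]
    - [0, 0, 0, 0.0313, -0.0109, 0, 0.0854]
    - [0, 0, 0, 0.0313, -0.0109, 0, 0.0854]
    - [0, 0, -0.138, 0, 0, 0, 0.0854]
    - [0, 0, -0.138, 0, 0, 0, 0.0854]
    - [0, 0, -0.138, 0, 0, 0, 0.0854]
    - [0, 0, -0.138, 0, 0, 0, 0.0854]
    - [0, 0, -0.138, 0, 0, 0, 0.0854]
    - [0, 0, -0.138, 0, 0, 0, 0.0854]
    - [0, 0, -0.138, 0, 0, 0, 0.0854]
    - [0, 0, -0.138, 0, 0, 0, 0.0854]
    - [0, 0, -0.138, 0, 0, 0, 0.0854]
    - [0, 0, -0.138, 0, 0, 0, 0.0854]
    - [0, 0, -0.138, 0, 0, 0, 0.0854]
    - [0, 0, 0, 0, 0, 0, 0.0854]

```text
clock: 3.1
tcp_pos: [0.4134, -0.3255, 0.2423]
tool_rot: [[-0.35, 0.937, 0.0], [0.937, 0.35, -0.0], [-0.0, 0.0, -1.0]]
wrist_force: [-0.2, 0.9, 0.5]
grip_width: 0.0855
gripper_force: 0.0
```

```bash
python3 - <<'E'
from h import *
np.set_printoptions(precision=4,suppress=True)
s=r.state();print(s["clock"],s["tcp_pos"],s["tool_rot"],s["qpos"],s["wrist_force"])
p=r.get_image("wrist")
print([(d["position"],d["conf"]) for d in r.place_of(p,"wide_tray")])
q0=[.4717,-.3039,.355]
reg=region(p,"wide_tray",[.4717,-.3039,.008])
q=q0
if reg is not None: q,e=fit([(p,reg)],TRAY,q0); print(q,e)
for b in TRAY:
    for u in proj(p,place(b,q)): cv2.circle(p["pixels"],tuple(int(x) for x in u.round()),2,(255,0,0),-1)
save(p,"w1.png")
E
```

```text
3.1 [ 0.4134 -0.3255  0.2423] [[-0.3495  0.9369  0.    ]
 [ 0.9369  0.3495 -0.    ]
 [-0.      0.     -1.    ]] [-0.7555  0.3076  1.7128  0.      1.1212 -1.1125] [-0.161   0.879   0.4629]
[([0.2584, -0.2697, 0.0007], 0.85), ([0.4407, -0.4968, -0.0025], 0.58)]
[ 0.4726 -0.3014  0.3684] 0.048208764358814715
```

View pics/w1.png

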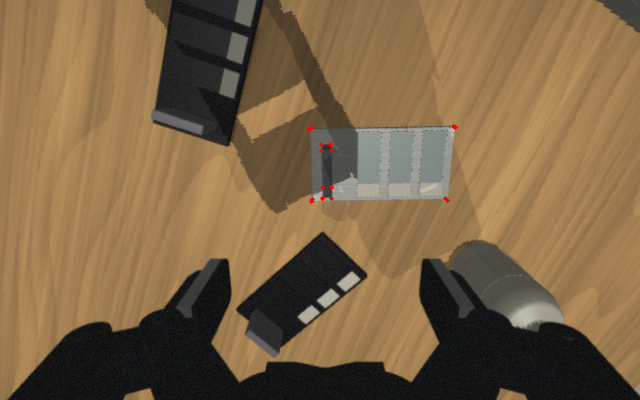

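The wrist view shows the fitted corners lying on the aluminium tray (310–455, 127–200), with the fin at (327,170). The black look-alikes stay clear. I'll descend and pinch the fin.

jog_arm:
  moves:
    - [0, 0, -0.009, 0.0013, 0.0019, 0.03, 0.0854]
    - [0, 0, 0, 0, 0, 0.03, 0.0854]
    - [0, 0, 0, 0, 0, 0.03, 0.0854]
    - [0, 0, 0, 0, 0, 0.03, 0.0854]
    - [0, 0, 0, 0, 0, 0.03, 0.0854]
    - [0, 0, 0, 0, 0, 0.03, 0.0854]
    - [0, 0, 0, 0, 0, 0.02, 0.0854]
    - [0, 0, 0, 0, 0, 0.015, 0.0854]
    - [0, 0, 0, 0, 0, 0, 0.0854]
    - [0, 0, 0, 0, 0, 0, 0.04]
    - [0, 0, 0, 0, 0, 0, 0.02]
    - [0, 0, 0, 0, 0, 0, 0]
    - [0, 0, 0, 0, 0, 0, 0]
    - [0, 0, 0, 0, 0, 0, 0]
    - [0, 0, 0, 0, 0, 0, 0]
    - [0, 0, 0, 0, 0, 0, 0]
    - [0, 0, 0, 0, 0, 0, 0]
  grip_force: 60

```text
clock: 4.95
tcp_pos: [0.415, -0.3238, 0.0278]
tool_rot: [[-0.356, 0.935, 0.001], [0.935, 0.356, -0.0], [-0.001, 0.0, -1.0]]
wrist_force: [-1.3, 1.0, 5.1]
grip_width: 0.0096
gripper_force: 59.5
```

jog_arm:
  moves:
    - [0, 0, 0, 0, 0, 0, 0]
    - [0, 0, 0, 0, 0, -0.01, 0]
    - [0, 0, 0, 0, 0, -0.02, 0]
    - [0, 0, 0, 0, 0, -0.03, 0]
    - [0, 0, 0, 0, 0, -0.03, 0]
    - [0, 0, 0, 0, 0, -0.01, 0]
    - [0, 0, 0.0554, 0.01, -0.004, 0, 0]
    - [0, 0, 0.0554, 0.01, -0.004, 0, 0]
    - [0, 0, 0.0554, 0.01, -0.004, 0, 0]
    - [0, 0, 0.0554, 0.01, -0.004, 0, 0]
    - [0, 0, 0.0554, 0.01, -0.004, 0, 0]
    - [0, 0, 0.0554, 0.01, -0.004, 0, 0]
    - [0, 0, 0.0554, 0.01, -0.004, 0, 0]
    - [0, 0, 0.0554, 0.01, -0.004, 0, 0]
    - [0, 0, 0.0554, 0.01, -0.004, 0, 0]
    - [0, 0, 0.0554, 0.01, -0.004, 0, 0]
  grip_force: 100

```text
clock: 6.55
tcp_pos: [0.3636, -0.2293, 0.1267]
tool_rot: [[0.191, 0.982, -0.001], [0.982, -0.191, 0.001], [0.001, -0.001, -1.0]]
wrist_force: [0.4, -0.2, -3.2]
grip_width: 0.0088
gripper_force: 97.7
```

jog_arm:
  moves:
    - [0, 0, 0, 0.015, -0.004, 0, 0]
    - [0, 0, 0, 0.0253, -0.007, 0, 0]
    - [0, 0, 0, 0.0253, -0.007, 0, 0]
    - [0, 0, 0, 0.0253, -0.007, 0, 0]
    - [0, 0, 0, 0.0253, -0.007, 0, 0]
    - [0, 0, 0, 0.0253, -0.007, 0, 0]
    - [0, 0, 0, 0.0253, -0.007, 0, 0]
    - [0, 0, 0, 0.0253, -0.007, 0, 0]
    - [0, 0, 0, 0.0253, -0.007, 0, 0]
    - [0, 0, 0, 0.0253, -0.007, 0, 0]
    - [0, 0, 0, 0.0253, -0.007, 0, 0]
    - [0, 0, 0, 0.0253, -0.007, 0, 0]
    - [0, 0, 0, 0.0253, -0.007, 0, 0]
    - [0, 0, 0, 0, 0, 0.02, 0]
    - [0, 0, 0, 0, 0, 0.02, 0]
    - [0, 0, 0, 0, 0, 0.018, 0]
    - [0, 0, 0, 0, 0, 0, 0]
    - [0, 0, 0, 0, 0, 0, 0]

```text
clock: 8.35
tcp_pos: [0.3376, 0.0996, 0.0694]
tool_rot: [[0.188, 0.982, -0.001], [0.982, -0.188, -0.0], [-0.0, -0.001, -1.0]]
wrist_force: [0.4, 0.1, -2.4]
grip_width: 0.0089
gripper_force: 98.1
```

```bash
python3 - <<'E'
from h import *
np.set_printoptions(precision=4,suppress=True)
s=r.state();T=np.array(s["tcp_pos"]);A=np.array(s["tool_rot"]);print(s["clock"],T,s["qpos"])
zu=T[2]-.0278
th=np.arctan2(A[1,1],A[0,1]);q0=[*(T[:2]+.062*A[:2,1]),th]
print("expected tray",q0,zu)
p=r.get_image("wrist"); pt=r.get_image("top")
for P,n in((p,"wrist"),(pt,"top")):
    g=region(P,"scanner",[.62,.045,.075])
    if g is not None: print(n,"scanner",fit([(P,g)],SCAN,[.5851,.0503,-.19]))
    print([(np.array(d["position"]),d["conf"]) for d in r.place_of(P,"bay_mouth")])
    g=region(P,"wide_tray",[*q0[:2],zu+.008])
    if g is not None: print(n,"tray",fit([(P,g)],TRAY,q0,zu))
save(p,"w2.png")
m=p["pixels"]
E
```

```text
8.35 [0.3376 0.0996 0.0694] [0.1543 0.3313 2.2691 0.0001 0.5423 0.3432]
expected tray [np.float64(0.39851936980660296), np.float64(0.08792515471117318), np.float64(-0.18903190337943443)] 0.04161636194755392
[]
wrist tray (array([ 0.398 ,  0.088 , -0.1866]), np.float64(0.16112072454865323))
top scanner (array([ 0.5858,  0.0511, -0.1939]), np.float64(0.03144875106381195))
[(array([0.5882, 0.0529, 0.024 ]), 0.84)]
```

View pics/w2.png

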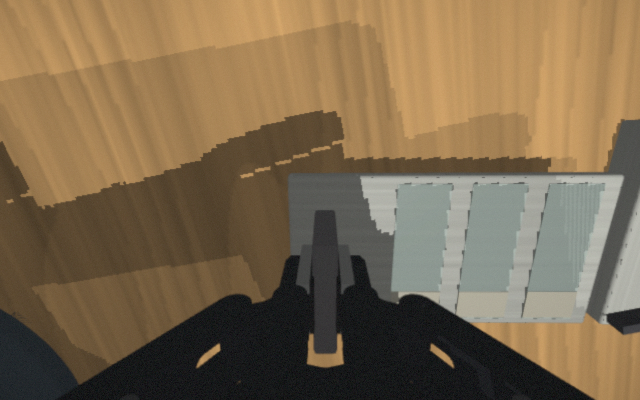

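```bash
python3 - <<'E'
from h import *
np.set_printoptions(precision=1,suppress=True)
p=r.get_image("wrist")
im=cv2.cvtColor(p["pixels"],cv2.COLOR_RGB2BGR)[90:360,540:640]
im=cv2.resize(im,None,fx=2.2,fy=2.2,interpolation=cv2.INTER_NEAREST)
im2=im.copy()
q=[.5858,.0511,-.193]
pts=np.array([[-.078,.063,.025],[-.078,.063,0],[-.078,-.063,.025],[-.075,.049,.037],[-.075,.055,.037],[-.075,-.049,.037],[-.075,-.055,.037],[-.075,.049,.025],[-.075,-.049,.025]])
uv=proj(p,place(pts,q));print(uv)
for u in uv: cv2.circle(im2,tuple(int(x) for x in ((u-[540,90])*2.2)),3,(0,0,255),1)
cv2.imwrite("pics/c.png",np.hstack([im,im2]))
E
```

```text
[[660.9 125.8]
 [619.  122.1]
 [598.3 327.7]
 [682.1 156.7]
 [686.3 144.6]
 [626.1 321.9]
 [623.3 330.4]
 [658.2 152.7]
 [608.8 309. ]]
```

View pics/c.png

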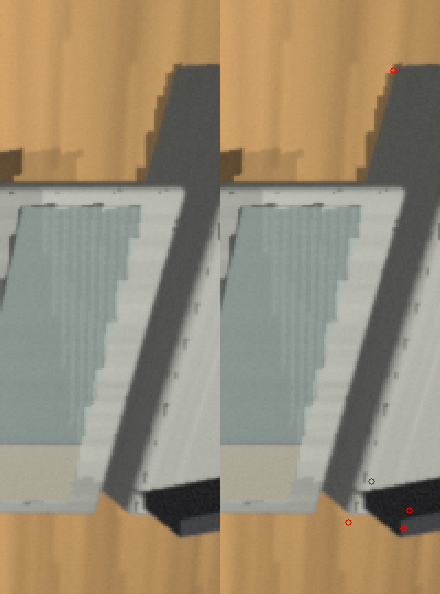

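The crop shows the ledge's desk-level left corner at (621,119.5) and its top right corner at (601,323). The tray's right-end corners are at (623,175.5) and (584,323). Comparing all four in this one view cancels the camera bias.

```bash
python3 - <<'E'
from h import *
np.set_printoptions(precision=4,suppress=True)
p=r.get_image("wrist");s=r.state();T=np.array(s["tcp_pos"]);A=np.array(s["tool_rot"])
zu=T[2]-.0278
q=[*(T[:2]+.062*A[:2,1]),-.189]
print(proj(p,place(np.array([[.08,.042,.008],[.08,-.042,.008],[.08,-.042,0]]),q,zu)))
a=ray(p,[[620.9,119.5]],0)[0];b=ray(p,[[601.4,323.2]],.025)[0]
print(a,b,np.linalg.norm(a-b), np.arctan2(-(a-b)[0],(a-b)[1]))
f=ray(p,[[622.7,175.5],[584,323]],[zu+.008]*2);print(f,np.linalg.norm(f[0]-f[1]))
m=(a+b)/2+np.array([.078*np.cos(.191),-.078*np.sin(.191),0]);print("scanner origin",m)
ft=f.mean(0)-.08*np.array([np.cos(.189),-np.sin(.189),0]);print("tray",ft,q)
d=ft-m; print("tray in scanner", d[0]*np.cos(.191)-d[1]*np.sin(.191), d[0]*np.sin(.191)+d[1]*np.cos(.191))
E
```

```text
[[627.7288 175.6157]
 [584.7855 325.3089]
 [573.9569 315.7771]]
[0.5221 0.1293 0.    ] [0.4987 0.0075 0.025 ] 0.12650120386490277 -0.18962133869097575
[[0.4831 0.1144 0.0497]
 [0.4691 0.033  0.0497]] 0.08258371698315072
scanner origin [0.587  0.0536 0.0125]
tray [0.3976 0.0887 0.0497] [np.float64(0.39893261817914605), np.float64(0.08769572587522095), -0.189]
tray in scanner -0.192676420596006 -0.0014160910875811936
```

jog_arm:
  moves:
    - [0, 0, 0, 0.0014, 0, 0.006, 0]
    - [0, 0, 0, 0, 0, 0.0065, 0]
    - [0, 0, 0, 0, 0.01, 0, 0]
    - [0, 0, 0, 0, 0.013, 0, 0]
    - [0, 0, 0, 0, 0.013, 0, 0]
    - [0, 0, 0, 0, 0.013, 0, 0]
    - [0, 0, 0, 0, 0.013, 0, 0]
    - [0, 0, 0, 0, 0, 0, 0]
    - [0, 0, 0, 0, 0, 0, 0]

```text
clock: 9.75
tcp_pos: [0.399, 0.089, 0.0567]
tool_rot: [[0.189, 0.982, -0.001], [0.982, -0.189, -0.0], [-0.0, -0.001, -1.0]]
wrist_force: [-0.8, 0.7, -2.4]
grip_width: 0.009
gripper_force: 98.2
```

jog_arm:
  moves:
    - [0, 0, 0, 0, 0.008, 0, 0]
    - [0, 0, 0, 0, 0.008, 0, 0]
    - [0, 0, 0, 0, 0.008, 0, 0]
    - [0, 0, 0, 0, 0.008, 0, 0]
    - [0, 0, 0, 0, 0.006, 0, 0]
    - [0, 0, 0, 0, 0, 0.0015, 0]
    - [0, 0, 0, 0, 0, 0.001, 0]
    - [0, 0, 0, 0, 0, 0, 0]

```text
clock: 10.55
tcp_pos: [0.4359, 0.0819, 0.054]
tool_rot: [[0.189, 0.982, -0.001], [0.982, -0.189, -0.0], [-0.0, -0.001, -1.0]]
wrist_force: [0.1, 0.5, -2.0]
grip_width: 0.0088
gripper_force: 98.2
```

jog_arm:
  moves:
    - [0, 0, 0, 0, 0, 0.0007, 0]
    - [0, 0, 0, 0, 0.005, 0, 0]
    - [0, 0, 0, 0, 0.006, 0, 0]
    - [0, 0, 0, 0, 0.006, 0, 0]
    - [0, 0, 0, 0, 0.006, 0, 0]
    - [0, 0, 0, 0, 0.006, 0, 0]
    - [0, 0, 0, 0, 0.006, 0, 0]
    - [0, 0, 0, 0, 0, 0, 0]

```text
clock: 11.35
tcp_pos: [0.4717, 0.0751, 0.0536]
tool_rot: [[0.189, 0.982, 0.001], [0.982, -0.189, 0.0], [0.0, 0.001, -1.0]]
wrist_force: [-0.5, 0.3, -1.5]
grip_width: 0.0088
gripper_force: 98.1
```

jog_arm:
  moves:
    - [0, 0, 0, 0, 0.006, 0, 0]
    - [0, 0, 0, 0, 0.007, 0, 0]
    - [0, 0, 0, 0, 0.007, 0, 0]
    - [0, 0, 0, 0, 0.007, 0, 0]
    - [0, 0, 0, 0, 0.007, 0, 0]
    - [0, 0, 0, 0, 0.007, 0, 0]
    - [0, 0, 0, 0, 0.007, 0, 0]
    - [0, 0, 0, 0, 0.002, 0, 0]
    - [0, 0, 0, 0, 0, 0, 0]

```text
clock: 12.25
tcp_pos: [0.5201, 0.0658, 0.0535]
tool_rot: [[0.189, 0.982, -0.0], [0.982, -0.189, -0.0], [-0.0, -0.0, -1.0]]
wrist_force: [-0.0, 0.9, -2.9]
grip_width: 0.0085
gripper_force: 98.0
```

jog_arm:
  moves:
    - [0, 0, 0, 0, 0.002, 0, 0]
    - [0, 0, 0, 0, 0.002, 0, 0]
    - [0, 0, 0, 0, 0.001, 0, 0]
    - [0, 0, 0, 0, 0, 0, 0]

```text
clock: 12.65
tcp_pos: [0.5249, 0.0649, 0.0536]
tool_rot: [[0.189, 0.982, 0.0], [0.982, -0.189, 0.0], [0.0, 0.0, -1.0]]
wrist_force: [-0.0, -0.1, -2.8]
grip_width: 0.0088
gripper_force: 98.0
```

jog_arm:
  moves:
    - [0, 0, 0, 0, 0.001, 0, 0]
    - [0, 0, 0, 0, 0.001, 0, 0]
    - [0, 0, 0, 0, 0, 0, 0]

```text
clock: 12.95
tcp_pos: [0.5252, 0.0648, 0.0532]
tool_rot: [[0.189, 0.982, -0.004], [0.982, -0.189, 0.0], [-0.0, -0.004, -1.0]]
wrist_force: [-7.3, 2.6, 0.3]
grip_width: 0.0083
gripper_force: 98.7
```

jog_arm:
  moves:
    - [0, 0, 0, 0, 0.001, 0.0005, 0]
    - [0, 0, 0, 0, 0, 0, 0]
    - [0, 0, 0, 0, 0, 0, 0.02]
    - [0, 0, 0, 0, 0, 0, 0.035]
    - [0, 0, 0, 0, 0, 0, 0.05]
    - [0, 0, 0, 0, 0, 0, 0.05]
    - [0, 0, 0, 0, 0, 0, 0.05]
    - [0, 0, 0, 0, 0, -0.02, 0.05]
    - [0, 0, 0, 0, 0, -0.03, 0.05]
    - [0, 0, 0, 0, 0, -0.04, 0.05]
    - [0, 0, 0, 0, 0, -0.05, 0.05]
    - [0, 0, 0, 0, 0, -0.04, 0.05]
    - [0, 0, 0, 0, 0, 0, 0]

```text
clock: 14.25
tcp_pos: [0.53, 0.0644, 0.2385]
tool_rot: [[0.189, 0.982, 0.009], [0.982, -0.189, 0.0], [0.002, 0.009, -1.0]]
wrist_force: [0.1, 0.4, -0.3]
grip_width: 0.0365
gripper_force: 0.0
```

```bash
python3 - <<'E'
from h import *
np.set_printoptions(precision=4,suppress=True)
s=r.state();print(s["clock"],s["tcp_pos"],s["wrist_force"],s["qpos"])
P=[r.get_image(c) for c in("scene","top","wrist")]
for p in P:
    for n in("wide_tray","lock_tip","bay_mouth"): print(n,[(np.array(d["position"]),round(d["conf"],2)) for d in r.place_of(p,n)])
im=cv2.hconcat([cv2.resize(P[2]["pixels"],(480,300)),cv2.resize(P[0]["pixels"][180:320,230:380],(320,300),interpolation=cv2.INTER_CUBIC)])
save(dict(pixels=im),"d.png")
E
```

```text
14.25 [0.53   0.0644 0.2385] [ 0.052   0.3537 -0.3405] [ 0.0338  0.3215  1.7035 -0.      1.1073  0.2237]
wide_tray [(array([0.5835, 0.0555, 0.0278]), 0.76), (array([ 0.2542, -0.2686, -0.0038]), 0.72), (array([ 0.4433, -0.4919, -0.0023]), 0.67)]
lock_tip [(array([ 0.5935, -0.0339,  0.1759]), 0.49)]
bay_mouth [(array([0.5853, 0.0526, 0.0246]), 0.77)]
wide_tray [(array([ 0.4396, -0.4959, -0.0032]), 0.97), (array([ 0.2564, -0.2688, -0.0011]), 0.97), (array([0.5854, 0.0536, 0.0242]), 0.5)]
lock_tip [(array([ 0.5946, -0.0375,  0.1714]), 0.47)]
bay_mouth [(array([0.5867, 0.0541, 0.0258]), 0.71)]
wide_tray [(array([0.5846, 0.0505, 0.0247]), 0.94)]
lock_tip []
bay_mouth [(array([0.5856, 0.0494, 0.0254]), 0.76)]
```

View pics/d.png

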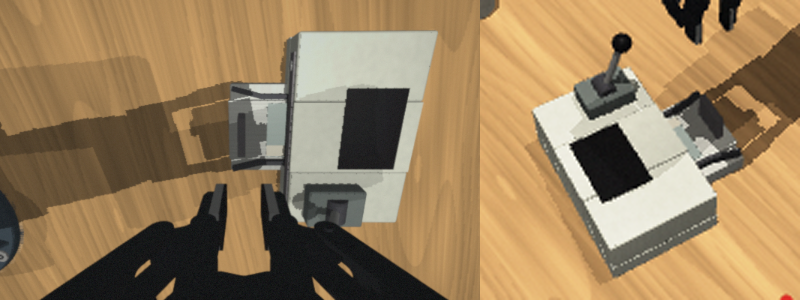

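The left panel (wrist) shows the tray between the guides at (258,130), with its fin outside. The right panel (scene) shows the lever still leaning forward, ball at (622,42). The tray's position agrees with the bay mouth to 1–2 mm. Next is the lever.

jog_arm:
  moves:
    - [0, 0, 0, -0.02, 0.0, 0, 0]
    - [0, 0, 0, -0.025, 0.01, 0, 0]
    - [0, 0, 0, -0.025, 0.01, 0, 0]
    - [0, 0, 0, -0.0154, 0.008, 0, 0]
    - [0, 0, 0, 0, 0, 0.02, 0]
    - [0, 0, 0, 0, 0, 0.03, 0]
    - [0, 0, 0, 0, 0, 0.03, 0]
    - [0, 0, 0, 0, 0, 0.0125, 0]
    - [0, 0, 0, 0, 0, 0, 0]

```text
clock: 15.75
tcp_pos: [0.5385, -0.0247, 0.1393]
tool_rot: [[0.189, 0.982, -0.003], [0.982, -0.189, 0.0], [-0.0, -0.003, -1.0]]
wrist_force: [-0.7, 0.6, -0.0]
grip_width: -0.0
gripper_force: 0.0
```

jog_arm:
  moves:
    - [0, 0, 0, 0, 0.008, -0.004, 0]
    - [0, 0, 0, 0, 0.01, 0, 0]
    - [0, 0, 0, 0, 0.01, 0, 0]
    - [0, 0, 0, 0, 0.01, 0, 0]
    - [0, 0, 0, 0, 0.01, 0, 0]
    - [0, 0, 0, 0, 0.008, 0, 0]
    - [0, 0, 0, 0, 0.008, 0, 0]
    - [0, 0, 0, 0, 0, 0, 0]

```text
clock: 16.55
tcp_pos: [0.6107, -0.0383, 0.154]
tool_rot: [[0.189, 0.982, 0.023], [0.982, -0.189, -0.003], [0.001, 0.023, -1.0]]
wrist_force: [4.8, -1.7, 47.1]
grip_width: 0.0
gripper_force: 18.6
```

Unexpected upward force of 47 N; looking before I go on.

```bash
python3 - <<'E'
from h import *
P=[r.get_image(c) for c in("scene","wrist")]
s=r.state();print(s["clock"],s["tcp_pos"],s["wrist_force"],s["ft_torque"])
for p in P: print([(np.array(d["position"]).round(3),round(d["conf"],2)) for d in r.place_of(p,"lock_tip")])
im=cv2.hconcat([cv2.resize(P[1]["pixels"],(400,300)),cv2.resize(P[0]["pixels"][150:300,220:370],(400,300),interpolation=cv2.INTER_CUBIC)])
save(dict(pixels=im),"e.png")
E
```

```text
16.65 [ 0.61037524 -0.03830047  0.15409469] [ 5.23242357 -0.83184462 46.28455836] [-0.47382861 -1.72078342 -0.0261003 ]
[(array([ 0.638, -0.044,  0.179]), 0.57), (array([0.584, 0.055, 0.   ]), 0.4)]
[(array([ 0.638, -0.047,  0.174]), 0.61)]
```

View pics/e.png

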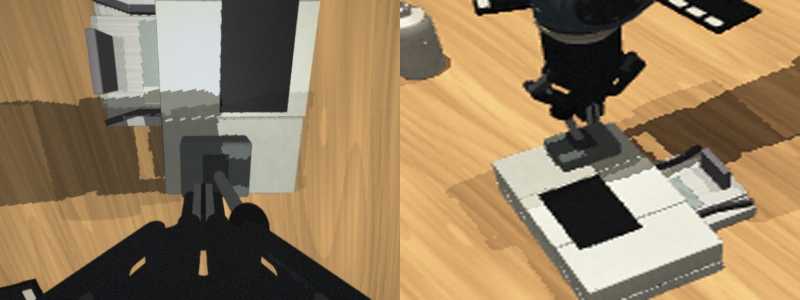

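The fingertips ride on the lever's hub. The lever is about two thirds over. I'll raise the fingers and push higher on the stick.

jog_arm:
  moves:
    - [0, 0, 0, 0, -0.002, -0.015, 0]
    - [0, 0, 0, 0, 0, -0.01, 0]
    - [0, 0, 0, 0, 0, 0, 0]
    - [0, 0, 0, 0, 0.005, 0, 0]
    - [0, 0, 0, 0, 0.006, 0, 0]
    - [0, 0, 0, 0, 0.006, 0, 0]
    - [0, 0, 0, 0, 0, 0, 0]

```text
clock: 17.45
tcp_pos: [0.6173, -0.0399, 0.1689]
tool_rot: [[0.189, 0.982, -0.001], [0.982, -0.189, 0.0], [-0.0, -0.001, -1.0]]
wrist_force: [-0.0, 1.0, -0.2]
grip_width: 0.0001
gripper_force: 0.0
```

jog_arm:
  moves:
    - [0, 0, 0, 0, 0.007, 0.001, 0]
    - [0, 0, 0, 0, 0.007, 0.001, 0]
    - [0, 0, 0, 0, 0.006, 0.001, 0]
    - [0, 0, 0, 0, 0.004, 0.001, 0]
    - [0, 0, 0, 0, 0, 0, 0]

```text
clock: 17.95
tcp_pos: [0.6372, -0.0436, 0.1659]
tool_rot: [[0.189, 0.982, -0.01], [0.982, -0.189, 0.001], [-0.0, -0.01, -1.0]]
wrist_force: [-28.1, 4.0, 19.5]
grip_width: -0.0002
gripper_force: 14.6
```

```bash
python3 - <<'E'
from h import *
P=[r.get_image(c) for c in("scene","wrist")]
for p in P: print([(np.array(d["position"]).round(4),round(d["conf"],2)) for d in r.place_of(p,"lock_tip")])
E
```

```text
[(array([ 0.663 , -0.0482,  0.1698]), 0.4)]
[(array([ 0.6659, -0.047 ,  0.1674]), 0.74)]
```

The lever is at its stop: lean about +0.5 rad, with a firm 28 N reaction. Backing off to clear it, then a final check.

jog_arm:
  moves:
    - [0, 0, 0, 0, -0.01, 0, 0]
    - [0, 0, 0, 0, -0.01, -0.01, 0]
    - [0, 0, 0, 0, -0.01, -0.03, 0]
    - [0, 0, 0, 0, -0.03, -0.04, 0]
    - [0, 0, 0, 0, -0.04, -0.03, 0]
    - [0, 0, 0, 0, -0.04, 0, 0]
    - [0, 0, 0, 0, -0.03, 0, 0]
    - [0, 0, 0, 0, 0, 0, 0]
    - [0, 0, 0, 0, 0, 0, 0]

```text
clock: 19.05
tcp_pos: [0.4737, -0.0122, 0.2766]
tool_rot: [[0.189, 0.982, 0.002], [0.982, -0.189, -0.0], [0.0, 0.002, -1.0]]
wrist_force: [0.3, 0.0, -0.3]
grip_width: 0.0001
gripper_force: 0.0
```

```bash
python3 - <<'E'
from h import *
P=[r.get_image(c) for c in("scene","top","wrist")]
s=r.state();print(s["clock"],s["tcp_pos"],s["wrist_force"])
for p in P:
    for n in("wide_tray","lock_tip","bay_mouth","narrow_tray"): print(n,[(np.array(d["position"]).round(4),round(d["conf"],2)) for d in r.place_of(p,n)])
for p in P[::2]:
    g=region(p,"wide_tray",[.526,.064,.06]); 
    if g is not None:
        # visible part only: outside the face
        V=[box(-.08,0,-.042,.042,0,.008),TRAY[1]]
        print(fit([(p,g)],V,[.587,.0536,-.19],.025))
im=cv2.hconcat([cv2.resize(P[2]["pixels"],(400,300)),cv2.resize(P[0]["pixels"][150:300,220:370],(400,300),interpolation=cv2.INTER_CUBIC)])
save(dict(pixels=im),"f.png")
E
```

```text
19.2 [ 0.47420353 -0.01236477  0.27570604] [0.22477439 0.16407557 0.0013058 ]
wide_tray [(array([ 0.2547, -0.2629,  0.0004]), 0.79), (array([ 0.4396, -0.4956,  0.0007]), 0.74), (array([0.5827, 0.0564, 0.0266]), 0.6)]
lock_tip [(array([ 0.6611, -0.0466,  0.1721]), 0.6)]
bay_mouth [(array([0.5848, 0.0512, 0.0249]), 0.64)]
narrow_tray [(array([ 0.4762,  0.3111, -0.001 ]), 0.78)]
wide_tray [(array([ 0.4416, -0.4963, -0.0018]), 0.97), (array([ 0.255 , -0.2682,  0.0004]), 0.71), (array([ 0.6581, -0.0516,  0.1684]), 0.64)]
lock_tip [(array([ 0.6634, -0.052 ,  0.166 ]), 0.45)]
bay_mouth []
narrow_tray [(array([0.4765, 0.3161, 0.005 ]), 0.86)]
wide_tray [(array([0.583 , 0.051 , 0.0232]), 0.8), (array([ 0.2587, -0.2695, -0.0011]), 0.58), (array([0.5876, 0.0558, 0.0279]), 0.18)]
lock_tip [(array([ 0.6609, -0.0496,  0.1649]), 0.78)]
bay_mouth [(array([0.5845, 0.0508, 0.0285]), 0.74)]
narrow_tray []
(array([ 0.58297459,  0.04400197, -0.29707705]), np.float64(0.2794155280469264))
(array([ 0.58523251,  0.05268152, -0.19245254]), np.float64(0.06161260269647595))
```

View pics/f.png

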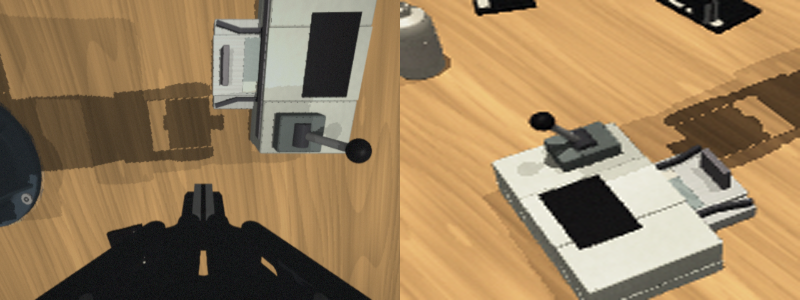

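The lever leans fully back (ball at (358,150) in the left panel). The tray sits between the guides against the stop, about 1–2 mm from the bay mouth point, and nothing else has moved. Handing in.

```bash
python3 -c "
from rig import r
print(r.job_done())"
```

```text
the job is handed in; nothing more can be done
None
```

The wide tray is home against the stop, about 1–2 mm from the bay mouth point by camera, and the lever is thrown to its stop (about 1.0 rad). The narrow tray has not moved by camera, and I did not re-measure the pump bottle or tube rack. The job is handed in at about 19 s, but no verdict came back.

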